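Put the stray wooden bars back in the rows of their length

TASK

Two wooden toy bars, one long and one short, have been left out on the bench beside the two sorting trays. Lay each bar flat in the one empty slot of the tray that holds bars of its own length, down on the slot floor, without shifting the wooden block, the bowl or the teether.

Things in the scene. Friction and masses are not known exactly. Their poses are not given: they have to be found in the camera images.
- long_bar: Loose pale wooden construction-toy bar, 100 mm long, of square section 32 x 32 mm, with five dark drilled holes drawn along two of its faces, about 60 g. Its origin is at its centre (16 mm above the bench as it lies); x runs along its length, z points up. It lies flat, at any of three places it shares with the other bar and the block.
- short_bar: Loose pale wooden construction-toy bar, 60 mm long, of square section 32 x 32 mm, with three dark drilled holes drawn along two of its faces, about 40 g. Its origin is at its centre (16 mm above the bench as it lies); x runs along its length, z points up. It lies flat, at any of three places it shares with the other bar and the block.
- long_row_slot (a point): Floor centre of the empty slot, 122 x 52 mm, at the +x end of the long bars' tray (two slots end to end). 5 mm above the bench; x along the slot, z up. Rim and dividers, 4 mm thick, rise 5 mm above this floor. Fixed dark wooden tray, 256 x 60 mm, roughly along world x, at either of two places side by side; a 100 mm bar, fixed in as pattern, fills the other slot, centred 126 mm to -x.
- short_row_slot (a point): Floor centre of the empty slot, 80 x 52 mm, at the +x end of the short bars' tray (three slots end to end). 5 mm above the bench; x along the slot, z up. Rim and dividers, 4 mm thick, rise 5 mm above this floor. Fixed dark wooden tray, 256 x 60 mm, roughly along world x, at either of two places side by side; 60 mm bars, fixed in as patterns, fill the others, centred 84 and 168 mm to -x.
- block: Bystander, not to be shifted: loose pale wooden cube, 45 mm a side, without holes. Origin at the centre of its underside, z up.
- bowl: Bystander, not to be shifted: small empty aluminium bowl, 120 mm across the rim, 45 mm high. Origin at the centre of its underside.
- teether: Bystander, not to be shifted: turquoise teether ring lying flat, 72 mm across, 14 mm high. Origin at the centre of its underside.
There are look-alikes about, which are no part of the job. Leave any blue or pink look-alike of the short_bar alone.

How it is judged:
By the outcome, as a careful person would: the job done as asked, in the order asked, and still so for the second after the job is handed in, with the robot touching nothing.
It also fails if it takes over 61 s, if anything falls off the work surface, if the arm or the gripper's body presses on something with over 40 N, if the wrist force passes 120 N, or if a joint passes its speed limit or range.

ROBOT

A 7-joint arm with a two-finger parallel gripper is mounted at the origin on the work surface. World frame = base frame: x ahead of the robot, y to its left, z up, the work surface at z = 0. Lengths are in mm, angles in rad, forces in N, time in s.
With the tool pointing down it reaches from about 400 to 875 mm from the base axis. Payload 6.5 kg.
Tool frame: the origin (TCP) lies midway between the tips of the shut fingers; the grasp point (between the pads) lies 19 mm behind it (arm.grip_point_offset is the z of the grasp point in the tool frame, in mm); z points along the fingers, x is the direction in which the jaws open and shut, and the axes are right-handed (so a half turn about z gives the same grasp; the last joint's range is limited). The gripper opens to 88 mm and grips with 3 to 60 N. Pads are 18 mm wide; open, the fingers measure 123 mm over their backs; the gripper's body (75 mm by 187 mm) begins 45 mm behind the grasp point.
Start: joints at [-1.282, 0.536, -0.004, 1.538, 0.003, 1.067, -0.071], TCP at [225.807, 609.509, 238.716] pointing down, gripper open.
Joint ranges: [-2.7, 2.7], [-0.37, 2.16], [-1.27, 1.26], [0.24, 2.4], [-1.31, 4.45], [0.19, 1.91], [-2.76, 2.76]. Speed limits (rad/s): [2.39, 2.39, 3.14, 3.14, 3.14, 3.14, 3.14].

INTERFACE

Orientations are given as a unit quaternion [x, y, z, w].
In Python, from workcell import arm gives the robot as it stands. The module is installed in compiled form; this text tells all that it offers.
- The arm moves only by the tool play_rows, never from a script. Its argument "increments" is a list of rows, each an object of numbers: "dx", "dy", "dz": the shift along the tool's x, y, z in units of 15 cm (1.0 is 15 cm); "rx", "ry", "rz": the turn, a rotation vector about the tool's x, y, z in units of 180 degrees (1.0 is 180 degrees); "jaw": the gripper's target within -1 to 1 (fully open at 1, half-way at 0, shut at -1). A call has 1 to 12 rows; each row is the pose to reach, as a shift and turn from the pose commanded when the call began, along the tool's axes at that moment, turning the shorter way round; what a row does not reach only later rows make up. A row lasts 1/10 s, in which the tool goes at most 50 mm and 8.59 degrees, less where a joint would pass 70% of its speed; a pose out of reach is approached as far as the arm can. A call with a number of a shift or a turn outside -1 to 1 is refused whole. A call with a gripper value outside its range is refused whole. The fingers move at their own pace and stop on an object; "newtons" is the grip in N (left out, the last holds). Time passes only in rows, so rows that repeat a pose let the fingers close. It gives the time, the measured TCP pose, the force and the opening at its end, in the units of the state.
- arm.sense(): the state, without advancing time (a new reading comes with each control period).
- arm.get_image(name): name is "side" or "top"; returns the picture (420x560x3 uint8, red, green, blue); there is no depth.
- arm.camera_model(name): a dict with "fx", "fy", "cx", "cy" (pixels), "cam_to_world" (4x4, takes a point from camera to world coordinates). Camera axes: x right, y down, z forward; pixel columns grow to the right and rows downward; lengths in mm; the calibration is good to about 2 mm. A picture is of the moment at which its call begins. camera_model takes no time and is no camera call.
- arm.hand_in(): hands the job in, once; it reports no verdict.
Trained networks look in the newest picture that a camera, given by its name, has taken for a name from the list of things; names that differ only in an ending like _2 or _b are one class to them, and where a whole thing is asked for, a point or a joint stands for the part that bears it (a point fixed in the world has none). Each returns a list of dicts, best first, with "confidence" (0 to 1); they miss things now and then, are a little off and sometimes report something else, mostly with a low value. They report only what shows in the picture. A call takes as long as a camera call. They do not tell look-alikes from the thing itself.
- arm.recognise(query, camera): "box" ([left, top, right, bottom] in pixels, round what is visible of it).
- arm.trace(query, camera): "region" (420x560 bool, what is visible of it) and "box" ([left, top, right, bottom] in pixels, round what is visible of it).
The state is a dict: "t": time; "joint_pos": joint angles; "qvel": joint speeds; "effort": joint torques, N m; "tcp_pos": TCP position; "tcp_rot": TCP orientation; "ft_force": force on the tool from outside, world axes, zero at the start; "torque": the same for the moment, N m; "opening": finger opening in mm.
Only numpy, scipy, OpenCV 4.12 (cv2) and the standard library are available. Lean on these libraries where they do the work, as an engineer would, in place of code of your own. Each camera call takes 0.05 s, during which the arm holds its last target.

## Working session

There is one attempt and no reset: what is moved stays moved. The work goes in short steps, Python scripts to look and compute and a tool call to move; the robot and the scene stay as the last step left them, time stands still between calls to the robot, and variables do not carry over. Pictures are saved under pics/ and viewed, and the job is handed in when it is done.

Besides the shell and the picture viewer there is one more tool, called after "Call:" in YAML: its name, and indented under it one key for each argument. play_rows: Moves the arm, as the interface text tells. Its arguments: {"type":"object","properties":{"increments":{"type":"array"},"newtons":{"type":"number"}},"required":["increments"]}

```bash
mkdir -p pics
python3 - <<'E'
from workcell import arm
import cv2,numpy as np
s=arm.sense();print(s)
for n in("top","side"):
    im=arm.get_image(n);cv2.imwrite(f"pics/{n}0.png",im[...,::-1]);m=arm.camera_model(n);print(n,m)
    for q in("long_bar","short_bar","block","bowl","teether"):
        print(q,[(np.round(d["box"]).tolist(),round(d["confidence"],2)) for d in arm.recognise(q,n)])
print(arm.grip_point_offset)
E
```

```text
{'t': 0.0, 'joint_pos': array([-1.2821872 ,  0.53720508, -0.00442784,  1.53889099,  0.0026453 ,
        1.06732111, -0.07116768]), 'qvel': array([-0.00015548, -0.00061894,  0.00014229,  0.00098559, -0.0008338 ,
        0.00085357,  0.0001113 ]), 'effort': array([-2.06298228e-04, -5.70999599e+01,  9.90773141e-01, -2.51592386e+01,
       -5.62498765e-02,  1.81461673e-02,  1.77009124e-04]), 'tcp_pos': array([225.63118965, 608.89950457, 237.80703272]), 'tcp_rot': array([ 8.20762032e-01,  5.71269515e-01, -6.92230423e-04,  5.90269765e-04]), 'ft_force': array([1.02719338, 0.15587827, 0.00104595]), 'torque': array([ 0.02840598, -0.00193445,  0.03902656]), 'opening': 88.19350620278163}
top {'fx': 479.8306810416053, 'fy': 479.8306810416053, 'cx': 268.8513534582187, 'cy': 205.24580758821676, 'cam_to_world': array([[-1.32627061e-02, -9.81419223e-01,  1.91416846e-01,
         3.04504097e+02],
       [-9.99591389e-01,  1.78609756e-02,  2.23168339e-02,
         2.69263819e+00],
       [-2.53210614e-02, -1.91042649e-01, -9.81255089e-01,
         1.08930070e+03],
       [ 0.00000000e+00,  0.00000000e
[... 564 characters left out ...]
25588157e-01,
         3.84931864e+02],
       [-1.56523237e-01, -5.31685518e-01,  8.32352681e-01,
        -9.01568396e+02],
       [-1.15793251e-02, -8.41694297e-01, -5.39830186e-01,
         6.20006814e+02],
       [ 0.00000000e+00,  0.00000000e+00,  0.00000000e+00,
         1.00000000e+00]])}
long_bar [([235.0, 226.0, 278.0, 263.0], 0.72)]
short_bar [([260.0, 268.0, 290.0, 288.0], 0.93), ([346.0, 254.0, 372.0, 286.0], 0.89), ([322.0, 320.0, 358.0, 357.0], 0.7), ([308.0, 280.0, 344.0, 306.0], 0.61)]
block [([326.0, 222.0, 361.0, 254.0], 0.82)]
bowl [([203.0, 304.0, 279.0, 362.0], 0.83)]
teether [([219.0, 151.0, 313.0, 174.0], 0.75), ([214.0, 138.0, 240.0, 150.0], 0.54)]
-18.700000000000003
```

Run:
```python
import cv2,numpy as np
for n in("top","side"):
    im=cv2.imread(f"pics/{n}0.png")
    cv2.imwrite(f"pics/{n}0c.png",cv2.resize(im[100:300,260:500] if n=="top" else im[180:380,190:430],None,fx=3,fy=3,interpolation=2))
```

```text
(no output)
```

View pics/top0.png

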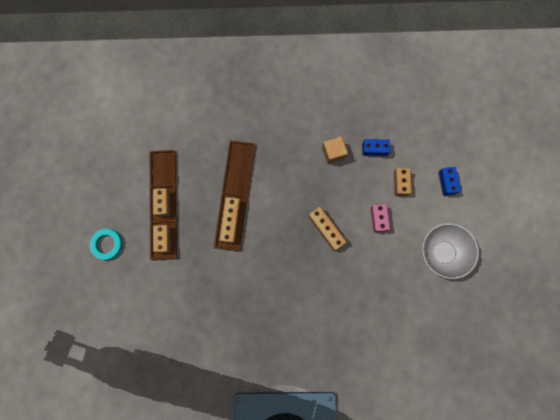

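View pics/side0.png

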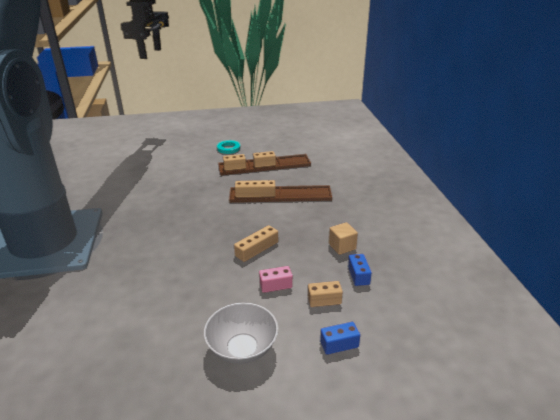

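```bash
sleep 1
```

```text
(no output)
```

View pics/top0c.png

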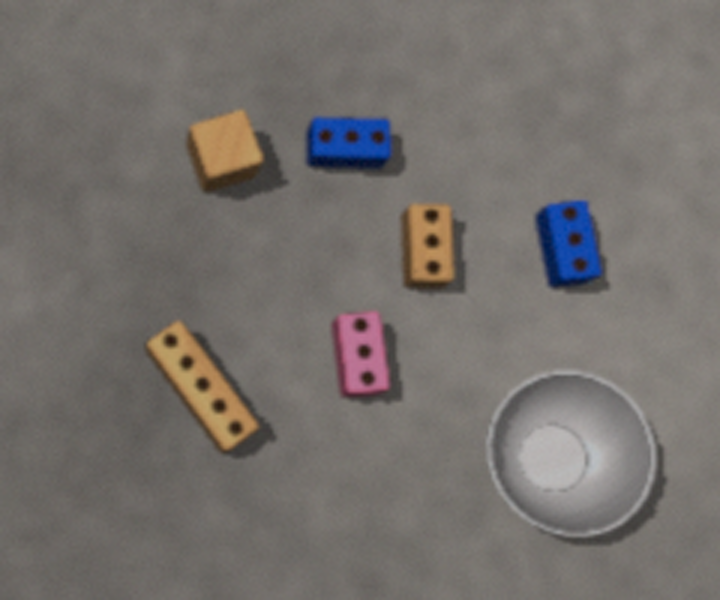

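View pics/side0c.png

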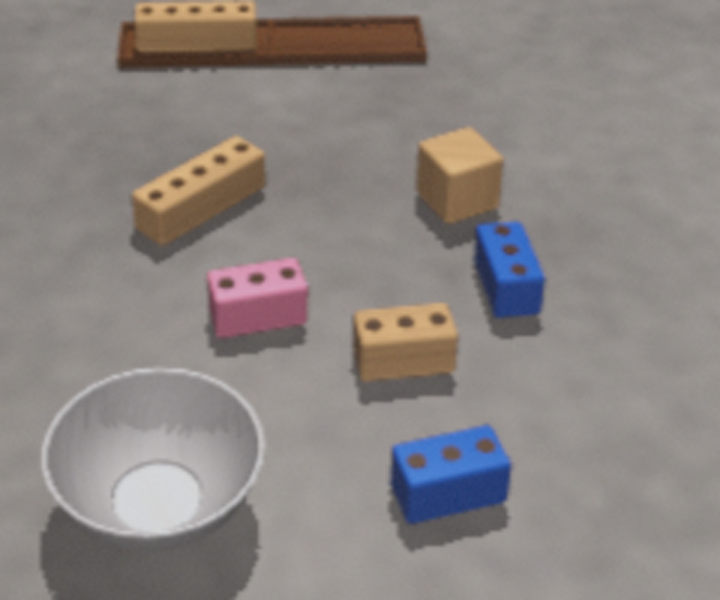

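The top picture shows these candidates:
- **Short bar:** wooden bar with three holes at (403,181). Its look-alikes are blue at (376,147), blue at (450,181) and pink at (381,218). The fixed pattern bars at (161,202) and (161,238) could also be mistaken for it.
- **Long bar:** wooden bar with five holes at (327,229). Its look-alike is the pattern bar at (230,219).
- **Block:** (335,150).

By the description I choose (403,181) and (327,229), and the close crop confirms both. The long tray is on the right at (235,195) and the short tray on the left at (163,205). Both have their empty slot towards the top of the image, which is +x.

```bash
cat > h.py <<'E'
import cv2,numpy as np
from workcell import arm
def px2w(n,uv,z):
    m=arm.camera_model(n);T=m["cam_to_world"];uv=np.atleast_2d(np.array(uv,float))
    d=np.c_[(uv[:,0]-m["cx"])/m["fx"],(uv[:,1]-m["cy"])/m["fy"],np.ones(len(uv))]@T[:3,:3].T
    o=T[:3,3];return o+d*((z-o[2])/d[:,2])[:,None]
def holes(im,box,k=95):
    x0,y0,x1,y1=[int(v) for v in box]
    c=cv2.resize(im[y0:y1,x0:x1],None,fx=8,fy=8,interpolation=cv2.INTER_CUBIC)
    return c
def top_face(n,im,box,z,thr=None):
    # centroids of dark blobs surrounded by bar colour
    x0,y0,x1,y1=[int(v) for v in box]
    g=cv2.resize(im[y0:y1,x0:x1],None,fx=8,fy=8,interpolation=cv2.INTER_CUBIC).astype(int)
    wood=((g[...,2]-g[...,0])>35).astype(np.uint8) 
    cs,_=cv2.findContours(wood,cv2.RETR_EXTERNAL,cv2.CHAIN_APPROX_NONE)
    hull=np.zeros_like(wood);cv2.fillPoly(hull,[cv2.convexHull(max(cs,key=cv2.contourArea))],1)
    dark=((g.max(2)<(thr or 105))&(cv2.erode(hull,np.ones((9,9)))>0)).astype(np.uint8)
    nn,_,st,ce=cv2.connectedComponentsWithStats(dark)
    p=[(ce[i]+.5)/8-.5+[x0,y0] for i in range(1,nn) if st[i,4]>40]
    return np.array(p)
def line(P):
    P=P[:,:2];c=P.mean(0);u,s,v=np.linalg.svd(P-c);d=v[0];d=d*np.sign(d[0]);L=np.ptp((P-c)@d)
    return c,np.arctan2(d[1],d[0]),L
E
python3 - <<'E'
from h import *
for n,bs in {"top":{"long":(306,206,349,253,32),"short":(391,165,413,199,32),"patL":(215,194,247,246,37),"patS1":(150,186,174,219,37),"patS2":(150,223,174,256,37)},
 "side":{"long":(233,224,281,264,32),"short":(306,278,346,308,32),"patL":(234,179,277,198,37)}}.items():
    im=cv2.imread(f"pics/{n}0.png")
    for k,b in bs.items():
        for t in(80,100,120):
            p=top_face(n,im,b[:4],b[4],t)
            if len(p)>1:
                c,a,L=line(px2w(n,p,b[4]));print(n,k,t,len(p),c.round(1),a.round(3),L.round(1))
            else: print(n,k,t,len(p))
im=cv2.imread("pics/top0.png")
for n in("top","side"):
    im=cv2.imread(f"pics/{n}0.png").astype(int)
    br=((im[...,2]-im[...,0])>18)
    if n=="side": br[:,:215]=0; br[:140]=0;br[205:]=0
    else: br[:,:140]=0;br[:,265:]=0;br[:130]=0;br[270:]=0
    k,lab,st,ce=cv2.connectedComponentsWithStats(br.astype(np.uint8))
    for i in range(1,k):
        if st[i,4]>400:
            v,u=np.nonzero(lab==i)
            W=px2w(n,np.c_[u,v],10)[:,:2].astype(np.float32)
            print(n,st[i],cv2.minAreaRect(W))
E
```

```text
top long 80 5 [ 458.  -102.1] 0.605 80.0
top long 100 5 [ 457.9 -102. ] 0.605 80.1
top long 120 6 [ 455.9 -100. ] 0.595 80.2
top short 80 3 [ 563.3 -277.7] -0.038 40.0
top short 100 4 [ 561.  -273.1] -0.232 39.2
top short 120 4 [ 561.  -273.4] -0.207 39.4
top patL 80 6 [480.5 114.2] -0.14 79.9
top patL 100 6 [480.1 114.7] -0.135 79.8
top patL 120 6 [480.1 114.8] -0.136 79.9
top patS1 80 4 [524.3 271.1] 0.077 39.6
top patS1 100 4 [523.9 271.8] 0.066 39.8
top patS1 120 4 [523.9 271.9] 0.062 39.9
top patS2 80 5 [439.1 268.8] 0.671 35.2
top patS2 100 4 [439.3 267.9] 0.08 40.0
top patS2 120 4 [439.4 268.1] 0.074 40.1
side long 80 0
side long 100 5 [ 458.2 -102. ] 0.604 80.0
side long 120 7 [ 453.1 -114.3] 0.768 103.6
side short 80 0
side short 100 4 [ 555.4 -281.8] 0.261 55.3
side short 120 4 [ 555.4 -282.4] 0.319 56.1
side patL 80 3 [487.1  60.9] 0.186 106.0
side patL 100 3 [478.4  75.8] -0.159 101.8
side patL 120 6 [481.4 106.1] -0.506 74.8
top [ 213  140   42  111 2915] ((542.6614379882812, 107.41813659667969), (62.63390350341797, 257.7126159667969), 81.98734283447266)
top [ 149  149   28  111 2972] ((524.6233520507812, 272.8223876953125), (257.9509582519531, 62.24116516113281), 1.9906303882598877)
side [ 218  151   93   25 1494] ((524.3914794921875, 285.4761657714844), (257.6187438964844, 119.60238647460938), 2.355931520462036)
side [ 229  180  104   23 1896] ((543.7881469726562, 112.77142333984375), (108.93277740478516, 258.8150634765625), 79.93693542480469)
```

Holes in both cameras agree on the long bar. It lies at (458,-102) with yaw 0.605, and the short bar at (563,-278) with yaw -0.038. The tray outlines put the long slot at about (605,98) with yaw -0.14, and the short slot at about (608.5,275) with yaw 0.035. Next I write a helper that works out increments, then start moving.

```bash
cat > plan.py <<'E'
import json,os,numpy as np,sys
# commanded pose: x y z yaw(tool x), tool down
F="cmd.json"
def load(): return json.load(open(F)) if os.path.exists(F) else [225.8,609.5,238.7,1.2164]
def app(c,dx=0,dy=0,dz=0,rz=0):
    a=c[3];ex=np.array([np.cos(a),np.sin(a)]);ey=np.array([np.sin(a),-np.cos(a)])
    p=np.array(c[:2])+150*(dx*ex+dy*ey);return [p[0],p[1],c[2]-150*dz,a-rz*np.pi]
def inc(c,t):
    a=c[3];d=np.array(t[:2])-c[:2]
    return [round(float(v),3) for v in ((d@[np.cos(a),np.sin(a)])/150,(d@[np.sin(a),-np.cos(a)])/150,(c[2]-t[2])/150,-(t[3]-a)/np.pi)]
def chain(c,ts):
    for t in ts: print("to",np.round(t,3).tolist(),"inc dx,dy,dz,rz",inc(c,t))
def adv(*a):
    c=app(load(),*a);json.dump(c,open(F,"w"));print("cmd",np.round(c,3).tolist());return c
E
python3 - <<'E'
from plan import *
c=adv(-1,1,0,.25)
chain(c,[[430,250,238.7,-.2],[460,240,200,-.35]])
c2=app(c,-.99,.3,0,.2)
E
```

```text
cmd [314.425, 416.768, 238.7, 0.431]
to [430.0, 250.0, 238.7, -0.2] inc dx,dy,dz,rz [0.236, 1.332, 0.0, 0.201]
to [460.0, 240.0, 200.0, -0.35] inc dx,dy,dz,rz [0.389, 1.476, 0.258, 0.249]
```

Call:
play_rows:
  increments:
    - {"dx": -1,"dy": 1,"rz": 0.25}
    - {"dx": -1,"dy": 1,"rz": 0.25}
    - {"dx": -1,"dy": 1,"rz": 0.25}
    - {"dx": -1,"dy": 1,"rz": 0.25}
    - {"dx": -1,"dy": 1,"rz": 0.25}
    - {"dx": -1,"dy": 1,"rz": 0.25}
    - {"dx": -1,"dy": 1,"rz": 0.25}

```text
invalid input
```

Call:
play_rows:
  increments:
    - {"dx": -1.0,"dy": 1.0,"dz": 0.0,"rx": 0.0,"ry": 0.0,"rz": 0.25,"jaw": 1.0}
    - {"dx": -1.0,"dy": 1.0,"dz": 0.0,"rx": 0.0,"ry": 0.0,"rz": 0.25,"jaw": 1.0}
    - {"dx": -1.0,"dy": 1.0,"dz": 0.0,"rx": 0.0,"ry": 0.0,"rz": 0.25,"jaw": 1.0}
    - {"dx": -1.0,"dy": 1.0,"dz": 0.0,"rx": 0.0,"ry": 0.0,"rz": 0.25,"jaw": 1.0}
    - {"dx": -1.0,"dy": 1.0,"dz": 0.0,"rx": 0.0,"ry": 0.0,"rz": 0.25,"jaw": 1.0}
    - {"dx": -1.0,"dy": 1.0,"dz": 0.0,"rx": 0.0,"ry": 0.0,"rz": 0.25,"jaw": 1.0}
    - {"dx": -1.0,"dy": 1.0,"dz": 0.0,"rx": 0.0,"ry": 0.0,"rz": 0.25,"jaw": 1.0}

```text
t: 1.3
tcp_pos: [314.6, 416.5, 239.0]
tcp_rot: [0.977, 0.213, 0.0, -0.0]
ft_force: [0.1, 0.0, 0.6]
opening: 88.3
```

Call:
play_rows:
  increments:
    - {"dx": 0.1,"dy": 1.0,"dz": 0.0,"rx": 0.0,"ry": 0.0,"rz": 0.2,"jaw": 1.0}
    - {"dx": 0.1,"dy": 1.0,"dz": 0.0,"rx": 0.0,"ry": 0.0,"rz": 0.2,"jaw": 1.0}
    - {"dx": 0.1,"dy": 1.0,"dz": 0.0,"rx": 0.0,"ry": 0.0,"rz": 0.2,"jaw": 1.0}
    - {"dx": 0.1,"dy": 1.0,"dz": 0.0,"rx": 0.0,"ry": 0.0,"rz": 0.2,"jaw": 1.0}
    - {"dx": 0.1,"dy": 1.0,"dz": 0.0,"rx": 0.0,"ry": 0.0,"rz": 0.2,"jaw": 1.0}
    - {"dx": 0.1,"dy": 1.0,"dz": 0.0,"rx": 0.0,"ry": 0.0,"rz": 0.2,"jaw": 1.0}

```text
t: 1.9
tcp_pos: [390.0, 288.0, 238.7]
tcp_rot: [0.995, -0.096, -0.0, -0.0]
ft_force: [0.2, 0.2, 0.0]
opening: 88.1
```

Call:
play_rows:
  increments:
    - {"dx": 0.4,"dy": 1.0,"dz": 0.0,"rx": 0.0,"ry": 0.0,"rz": 0.1,"jaw": 1.0}
    - {"dx": 0.4,"dy": 1.0,"dz": 0.0,"rx": 0.0,"ry": 0.0,"rz": 0.1,"jaw": 1.0}
    - {"dx": 0.4,"dy": 1.0,"dz": 0.0,"rx": 0.0,"ry": 0.0,"rz": 0.1,"jaw": 1.0}
    - {"dx": 0.4,"dy": 1.0,"dz": 0.0,"rx": 0.0,"ry": 0.0,"rz": 0.1,"jaw": 1.0}
    - {"dx": 0.4,"dy": 1.0,"dz": 0.0,"rx": 0.0,"ry": 0.0,"rz": 0.1,"jaw": 1.0}

```text
t: 2.4
tcp_pos: [420.1, 127.6, 238.9]
tcp_rot: [0.968, -0.252, 0.0, -0.0]
ft_force: [-0.6, 0.2, 0.1]
opening: 87.8
```

Call:
play_rows:
  increments:
    - {"dx": 0.7,"dy": 1.0,"dz": 0.5,"rx": 0.0,"ry": 0.0,"rz": 0.145,"jaw": 1.0}
    - {"dx": 0.7,"dy": 1.0,"dz": 0.5,"rx": 0.0,"ry": 0.0,"rz": 0.145,"jaw": 1.0}
    - {"dx": 0.7,"dy": 1.0,"dz": 0.5,"rx": 0.0,"ry": 0.0,"rz": 0.145,"jaw": 1.0}
    - {"dx": 0.7,"dy": 1.0,"dz": 0.5,"rx": 0.0,"ry": 0.0,"rz": 0.145,"jaw": 1.0}
    - {"dx": 0.7,"dy": 1.0,"dz": 0.5,"rx": 0.0,"ry": 0.0,"rz": 0.145,"jaw": 1.0}
    - {"dx": 0.7,"dy": 1.0,"dz": 0.5,"rx": 0.0,"ry": 0.0,"rz": 0.145,"jaw": 1.0}

```text
t: 3.0
tcp_pos: [438.4, -52.9, 163.2]
tcp_rot: [0.886, -0.464, -0.001, 0.0]
ft_force: [-0.5, 0.9, 0.5]
opening: 88.2
```

Run:
```python
from plan import *
adv(.1,1,0,.2);adv(.4,1,0,.1);c=adv(.7,1,.5,.145)
chain(c,[[458,-102,50,.605-np.pi/2],[458,-102,8.5,.605-np.pi/2]])
from workcell import arm
s=arm.sense();print(s["t"],s["tcp_pos"],s["tcp_rot"],s["joint_pos"])
q=s["tcp_rot"];print(2*np.arctan2(q[1],q[0]))
```

```text
cmd [390.72, 286.753, 238.7, -0.197]
cmd [420.15, 127.901, 238.7, -0.511]
cmd [438.293, -54.297, 163.7, -0.967]
to [458.0, -102.0, 50.0, -0.966] inc dx,dy,dz,rz [0.336, 0.072, 0.758, -0.0]
to [458.0, -102.0, 8.5, -0.966] inc dx,dy,dz,rz [0.336, 0.072, 1.035, -0.0]
3.0 [438.42920741 -52.93840492 163.15702462] [ 8.85940469e-01 -4.63798522e-01 -6.08809833e-04  2.12627947e-04] [-0.5177385   0.35152317  0.64349638  2.16041484 -0.31784854  0.72249647
 -0.62656153]
-0.9645561538132177
```

Call:
play_rows:
  increments:
    - {"dx": 0.336,"dy": 0.072,"dz": 0.3,"rx": 0.0,"ry": 0.0,"rz": 0.0,"jaw": 1.0}
    - {"dx": 0.336,"dy": 0.072,"dz": 0.55,"rx": 0.0,"ry": 0.0,"rz": 0.0,"jaw": 1.0}
    - {"dx": 0.336,"dy": 0.072,"dz": 0.72,"rx": 0.0,"ry": 0.0,"rz": 0.0,"jaw": 1.0}
    - {"dx": 0.336,"dy": 0.072,"dz": 0.75,"rx": 0.0,"ry": 0.0,"rz": 0.0,"jaw": 1.0}
    - {"dx": 0.336,"dy": 0.072,"dz": 0.76,"rx": 0.0,"ry": 0.0,"rz": 0.0,"jaw": 1.0}
    - {"dx": 0.336,"dy": 0.072,"dz": 0.76,"rx": 0.0,"ry": 0.0,"rz": 0.0,"jaw": 1.0}
    - {"dx": 0.336,"dy": 0.072,"dz": 0.76,"rx": 0.0,"ry": 0.0,"rz": 0.0,"jaw": 1.0}

```text
t: 3.7
tcp_pos: [459.1, -101.1, 51.2]
tcp_rot: [0.886, -0.464, 0.001, -0.001]
ft_force: [1.1, 0.2, -0.1]
opening: 88.3
```

Run:
```python
from plan import *
adv(.336,.072,.76,0)
from h import *
im=arm.get_image("top")[180:280,270:400,::-1];im2=arm.get_image("side")[190:290,200:330,::-1]
cv2.imwrite("pics/a1.png",cv2.resize(np.hstack([im,im2]),None,fx=3,fy=3,interpolation=2))
```

```text
cmd [458.018, -101.917, 49.7, -0.967]
```

View pics/a1.png

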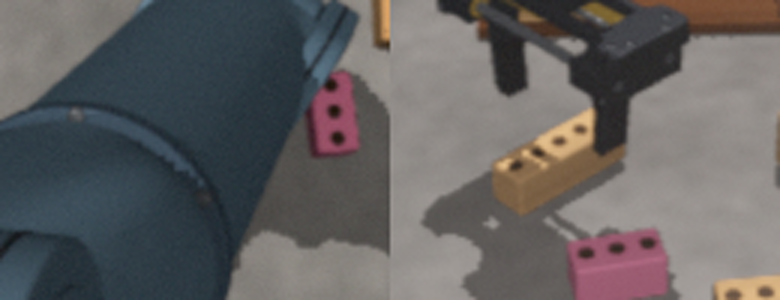

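The side view shows the fingers straddling the long bar, with clear bench on both sides. I descend and close.

Call:
play_rows:
  increments:
    - {"dx": 0.0,"dy": 0.0,"dz": 0.1,"rx": 0.0,"ry": 0.0,"rz": 0.0,"jaw": 1.0}
    - {"dx": 0.0,"dy": 0.0,"dz": 0.2,"rx": 0.0,"ry": 0.0,"rz": 0.0,"jaw": 1.0}
    - {"dx": 0.0,"dy": 0.0,"dz": 0.27,"rx": 0.0,"ry": 0.0,"rz": 0.0,"jaw": 1.0}
    - {"dx": 0.0,"dy": 0.0,"dz": 0.27,"rx": 0.0,"ry": 0.0,"rz": 0.0,"jaw": 1.0}
    - {"dx": 0.0,"dy": 0.0,"dz": 0.27,"rx": 0.0,"ry": 0.0,"rz": 0.0,"jaw": 0.0}
    - {"dx": 0.0,"dy": 0.0,"dz": 0.27,"rx": 0.0,"ry": 0.0,"rz": 0.0,"jaw": -0.6}
    - {"dx": 0.0,"dy": 0.0,"dz": 0.27,"rx": 0.0,"ry": 0.0,"rz": 0.0,"jaw": -1.0}
    - {"dx": 0.0,"dy": 0.0,"dz": 0.27,"rx": 0.0,"ry": 0.0,"rz": 0.0,"jaw": -1.0}
    - {"dx": 0.0,"dy": 0.0,"dz": 0.27,"rx": 0.0,"ry": 0.0,"rz": 0.0,"jaw": -1.0}
    - {"dx": 0.0,"dy": 0.0,"dz": 0.27,"rx": 0.0,"ry": 0.0,"rz": 0.0,"jaw": -1.0}
    - {"dx": 0.0,"dy": 0.0,"dz": 0.27,"rx": 0.0,"ry": 0.0,"rz": 0.0,"jaw": -1.0}
  newtons: 20

```text
t: 4.9
tcp_pos: [457.8, -102.0, 9.3]
tcp_rot: [0.885, -0.465, 0.0, -0.0]
ft_force: [0.2, 0.7, 0.1]
opening: 34.4
```

Call:
play_rows:
  increments:
    - {"dx": 0.0,"dy": 0.0,"dz": -0.2,"rx": 0.0,"ry": 0.0,"rz": 0.0,"jaw": -1.0}
    - {"dx": 0.0,"dy": 0.0,"dz": -0.5,"rx": 0.0,"ry": 0.0,"rz": 0.0,"jaw": -1.0}
    - {"dx": 0.0,"dy": 0.0,"dz": -0.6,"rx": 0.0,"ry": 0.0,"rz": 0.0,"jaw": -1.0}
    - {"dx": 0.0,"dy": 0.0,"dz": -0.6,"rx": 0.0,"ry": 0.0,"rz": 0.0,"jaw": -1.0}

```text
t: 5.3
tcp_pos: [459.3, -102.1, 101.0]
tcp_rot: [0.885, -0.465, 0.002, -0.001]
ft_force: [1.2, 0.6, -0.7]
opening: 32.0
```

Run:
```python
from plan import *
adv(0,0,.27,0);c=adv(0,0,-.6,0)
chain(c,[[530,0,99,-1.33],[605,98,99,-.14-np.pi/2]])
from h import *
s=arm.sense();print(s["t"],s["tcp_pos"],s["opening"],s["ft_force"])
im2=arm.get_image("side")[150:300,180:380,::-1]
cv2.imwrite("pics/a2.png",cv2.resize(im2,None,fx=3,fy=3,interpolation=2))
```

```text
cmd [458.018, -101.917, 9.2, -0.967]
cmd [458.018, -101.917, 99.2, -0.967]
to [530.0, 0.0, 99.0, -1.33] inc dx,dy,dz,rz [-0.287, -0.781, 0.001, 0.116]
to [605.0, 98.0, 99.0, -1.711] inc dx,dy,dz,rz [-0.541, -1.563, 0.001, 0.237]
5.3 [ 459.25670211 -102.09399312  101.00310022] 31.988537962006966 [ 1.1587317   0.63988553 -0.65563002]
```

View pics/a2.png

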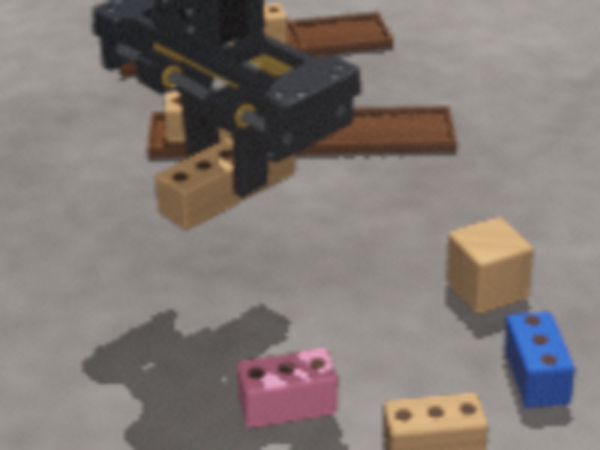

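The bar is lifted level with a 32 mm opening. Next I carry it to the slot.

Call:
play_rows:
  increments:
    - {"dx": -0.29,"dy": -0.78,"dz": 0.0,"rx": 0.0,"ry": 0.0,"rz": 0.12,"jaw": -1.0}
    - {"dx": -0.29,"dy": -0.78,"dz": 0.0,"rx": 0.0,"ry": 0.0,"rz": 0.12,"jaw": -1.0}
    - {"dx": -0.29,"dy": -0.78,"dz": 0.0,"rx": 0.0,"ry": 0.0,"rz": 0.12,"jaw": -1.0}
    - {"dx": -0.29,"dy": -0.78,"dz": 0.0,"rx": 0.0,"ry": 0.0,"rz": 0.12,"jaw": -1.0}

```text
t: 5.75
tcp_pos: [530.5, 4.7, 97.1]
tcp_rot: [0.784, -0.621, -0.001, 0.0]
ft_force: [0.1, -0.6, -0.5]
opening: 31.4
```

Run:
```python
from plan import *
c=adv(-.29,-.78,0,.12)
chain(c,[[605,98,40,-.14-np.pi/2]])
```

```text
cmd [529.633, 0.32, 99.2, -1.344]
to [605.0, 98.0, 40.0, -1.711] inc dx,dy,dz,rz [-0.522, -0.636, 0.395, 0.117]
```

Call:
play_rows:
  increments:
    - {"dx": -0.52,"dy": -0.636,"dz": 0.0,"rx": 0.0,"ry": 0.0,"rz": 0.117,"jaw": -1.0}
    - {"dx": -0.52,"dy": -0.636,"dz": 0.0,"rx": 0.0,"ry": 0.0,"rz": 0.117,"jaw": -1.0}
    - {"dx": -0.52,"dy": -0.636,"dz": 0.0,"rx": 0.0,"ry": 0.0,"rz": 0.117,"jaw": -1.0}
    - {"dx": -0.52,"dy": -0.636,"dz": 0.2,"rx": 0.0,"ry": 0.0,"rz": 0.117,"jaw": -1.0}
    - {"dx": -0.52,"dy": -0.636,"dz": 0.4,"rx": 0.0,"ry": 0.0,"rz": 0.117,"jaw": -1.0}
    - {"dx": -0.52,"dy": -0.636,"dz": 0.4,"rx": 0.0,"ry": 0.0,"rz": 0.117,"jaw": -1.0}
    - {"dx": -0.52,"dy": -0.636,"dz": 0.4,"rx": 0.0,"ry": 0.0,"rz": 0.117,"jaw": -1.0}

```text
t: 6.45
tcp_pos: [603.9, 96.1, 38.4]
tcp_rot: [-0.655, 0.756, 0.0, -0.001]
ft_force: [0.0, -0.2, -0.1]
opening: 31.8
```

Run:
```python
from plan import *
c=adv(-.52,-.636,.4,.117)
from h import *
s=arm.sense();print(s["t"],s["tcp_pos"],s["opening"],s["ft_force"])
im2=arm.get_image("side")[140:240,200:400,::-1];im=arm.get_image("top")[110:260,180:300,::-1]
cv2.imwrite("pics/a3.png",cv2.resize(im2,None,fx=4,fy=4,interpolation=2))
cv2.imwrite("pics/a3t.png",cv2.resize(im,None,fx=4,fy=4,interpolation=2))
```

```text
cmd [605.051, 97.774, 39.2, -1.712]
6.45 [603.87680737  96.12164509  38.44197347] 31.84044196335682 [ 0.00877229 -0.23419678 -0.10646812]
```

View pics/a3.png

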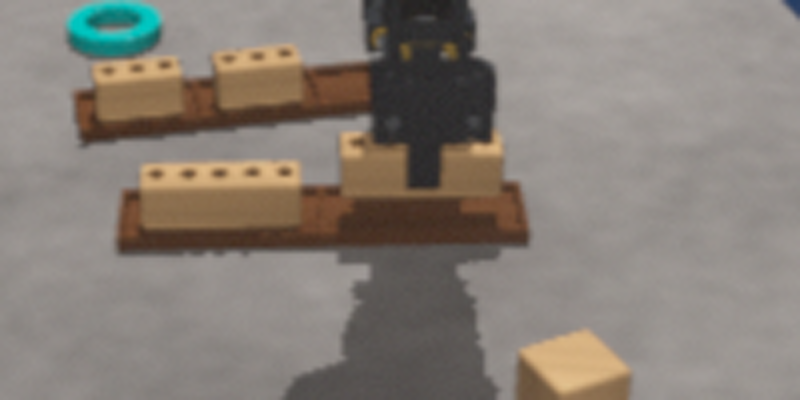

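View pics/a3t.png

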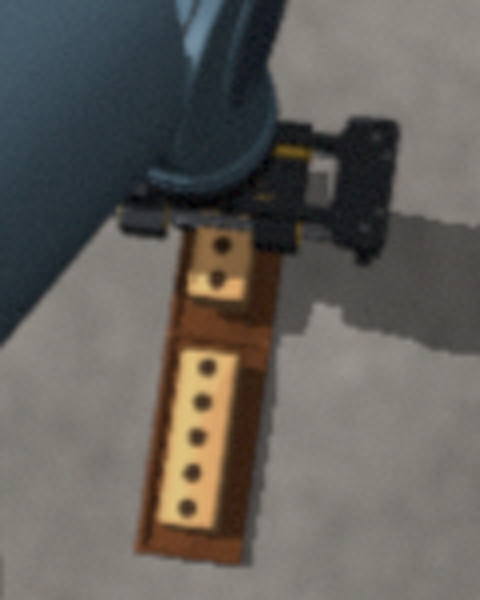

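Call:
play_rows:
  increments:
    - {"dx": 0.0,"dy": 0.0,"dz": 0.08,"rx": 0.0,"ry": 0.0,"rz": 0.0,"jaw": -1.0}
    - {"dx": 0.0,"dy": 0.0,"dz": 0.14,"rx": 0.0,"ry": 0.0,"rz": 0.0,"jaw": -1.0}
    - {"dx": 0.0,"dy": 0.0,"dz": 0.165,"rx": 0.0,"ry": 0.0,"rz": 0.0,"jaw": -1.0}
    - {"dx": 0.0,"dy": 0.0,"dz": 0.165,"rx": 0.0,"ry": 0.0,"rz": 0.0,"jaw": -1.0}
    - {"dx": 0.0,"dy": 0.0,"dz": 0.165,"rx": 0.0,"ry": 0.0,"rz": 0.0,"jaw": -1.0}
    - {"dx": 0.0,"dy": 0.0,"dz": 0.165,"rx": 0.0,"ry": 0.0,"rz": 0.0,"jaw": -1.0}

```text
t: 7.15
tcp_pos: [605.8, 98.0, 15.8]
tcp_rot: [-0.655, 0.755, 0.0, 0.001]
ft_force: [-3.0, 0.6, 12.2]
opening: 31.7
```

Run:
```python
from plan import *
c=adv(0,0,.165,0)
from h import *
im2=arm.get_image("side")[140:240,200:400,::-1]
cv2.imwrite("pics/a4.png",cv2.resize(im2,None,fx=4,fy=4,interpolation=2))
```

```text
cmd [605.051, 97.774, 14.45, -1.712]
```

View pics/a4.png

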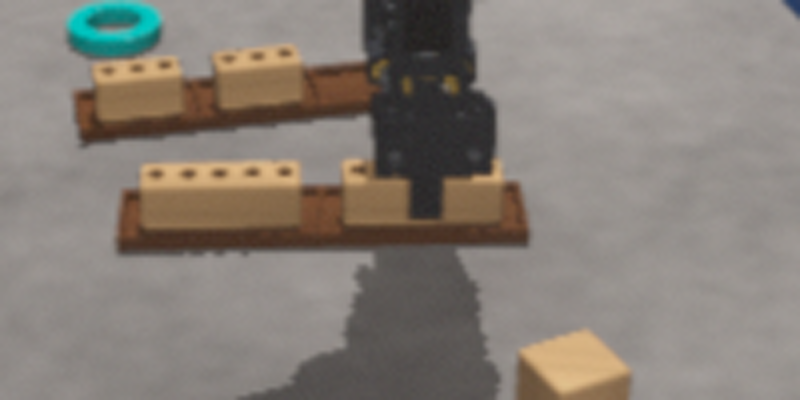

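The wrist reads 12 N of contact and the bar sits level with the pattern bar, so it is on the slot floor. I release and rise.

Call:
play_rows:
  increments:
    - {"dx": 0.0,"dy": 0.0,"dz": 0.0,"rx": 0.0,"ry": 0.0,"rz": 0.0,"jaw": -0.2}
    - {"dx": 0.0,"dy": 0.0,"dz": 0.0,"rx": 0.0,"ry": 0.0,"rz": 0.0,"jaw": 0.2}
    - {"dx": 0.0,"dy": 0.0,"dz": 0.0,"rx": 0.0,"ry": 0.0,"rz": 0.0,"jaw": 0.6}
    - {"dx": 0.0,"dy": 0.0,"dz": 0.0,"rx": 0.0,"ry": 0.0,"rz": 0.0,"jaw": 1.0}
    - {"dx": 0.0,"dy": 0.0,"dz": 0.0,"rx": 0.0,"ry": 0.0,"rz": 0.0,"jaw": 1.0}
    - {"dx": 0.0,"dy": 0.0,"dz": -0.2,"rx": 0.0,"ry": 0.0,"rz": 0.0,"jaw": 1.0}
    - {"dx": 0.0,"dy": 0.0,"dz": -0.6,"rx": 0.0,"ry": 0.0,"rz": 0.0,"jaw": 1.0}
    - {"dx": 0.0,"dy": 0.0,"dz": -0.8,"rx": 0.0,"ry": 0.0,"rz": 0.0,"jaw": 1.0}
    - {"dx": 0.0,"dy": 0.0,"dz": -0.8,"rx": 0.0,"ry": 0.0,"rz": 0.0,"jaw": 1.0}

```text
t: 8.1
tcp_pos: [608.4, 97.3, 139.8]
tcp_rot: [-0.655, 0.755, -0.002, 0.004]
ft_force: [-0.3, 0.7, 0.2]
opening: 88.1
```

Run:
```python
from plan import *
c=adv(0,0,-.8,0)
chain(c,[[580,-50,134,-1.65],[563.3,-277.7,134,-.038-np.pi/2]])
```

```text
cmd [605.051, 97.774, 134.45, -1.712]
to [580.0, -50.0, 134.0, -1.65] inc dx,dy,dz,rz [0.999, 0.027, 0.003, -0.02]
to [563.3, -277.7, 134.0, -1.609] inc dx,dy,dz,rz [2.517, -0.076, 0.003, -0.033]
```

Call:
play_rows:
  increments:
    - {"dx": 1.0,"dy": 0.0,"dz": 0.0,"rx": 0.0,"ry": 0.0,"rz": 0.0,"jaw": 1.0}
    - {"dx": 1.0,"dy": 0.0,"dz": 0.0,"rx": 0.0,"ry": 0.0,"rz": 0.0,"jaw": 1.0}
    - {"dx": 1.0,"dy": 0.0,"dz": 0.0,"rx": 0.0,"ry": 0.0,"rz": 0.0,"jaw": 1.0}
    - {"dx": 1.0,"dy": 0.0,"dz": 0.0,"rx": 0.0,"ry": 0.0,"rz": 0.0,"jaw": 1.0}

```text
t: 8.5
tcp_pos: [581.5, -60.0, 134.8]
tcp_rot: [-0.651, 0.759, -0.002, -0.002]
ft_force: [0.6, -0.1, -0.6]
opening: 88.5
```

Call:
play_rows:
  increments:
    - {"dx": 1.0,"dy": -0.07,"dz": 0.0,"rx": 0.0,"ry": 0.0,"rz": 0.0,"jaw": 1.0}
    - {"dx": 1.0,"dy": -0.07,"dz": 0.0,"rx": 0.0,"ry": 0.0,"rz": 0.0,"jaw": 1.0}
    - {"dx": 1.0,"dy": -0.07,"dz": 0.0,"rx": 0.0,"ry": 0.0,"rz": 0.0,"jaw": 1.0}
    - {"dx": 1.0,"dy": -0.07,"dz": 0.0,"rx": 0.0,"ry": 0.0,"rz": 0.0,"jaw": 1.0}

```text
t: 8.9
tcp_pos: [570.5, -209.8, 134.9]
tcp_rot: [-0.651, 0.759, -0.002, -0.002]
ft_force: [-0.6, -0.8, 0.6]
opening: 88.1
```

Run:
```python
from plan import *
adv(1,0,0,0);c=adv(1,-.07,0,0)
chain(c,[[563.3,-277.7,55,-.038-np.pi/2]])
from h import *
im=arm.get_image("top")[100:300,140:440,::-1]
cv2.imwrite("pics/a5.png",cv2.resize(im,None,fx=2.6,fy=2.6,interpolation=2))
```

```text
cmd [584.006, -50.742, 134.45, -1.712]
cmd [573.356, -200.731, 134.45, -1.712]
to [563.3, -277.7, 55.0, -1.609] inc dx,dy,dz,rz [0.517, -0.006, 0.53, -0.033]
```

View pics/a5.png

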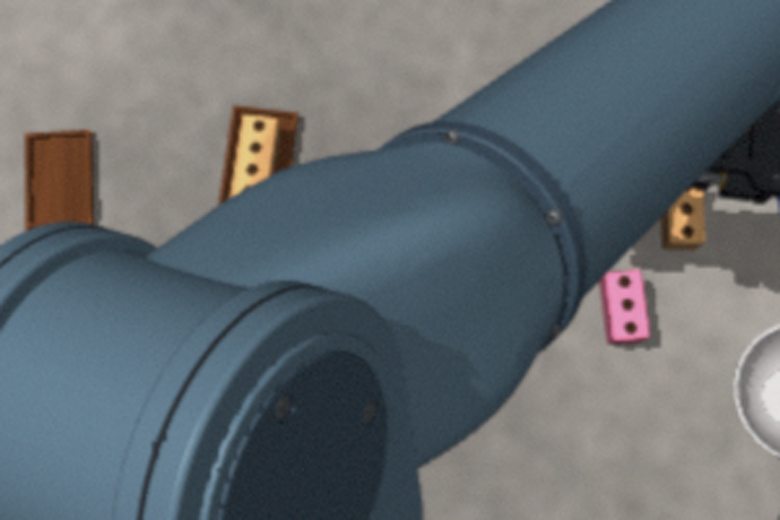

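Run:
```python
from plan import *
from workcell import arm
s=arm.sense();q=s["tcp_rot"];a=2*np.arctan2(q[1],q[0]);a=(a+np.pi)%(2*np.pi)-np.pi
c=[*map(float,s["tcp_pos"]),float(a)];print(c,s["qvel"].round(3),s["joint_pos"].round(2))
json.dump(c,open(F,"w"))
chain(c,[[563.3,-277.7,90,-.038-np.pi/2]])
```

```text
[571.5388773132406, -205.20587083502426, 134.26271420474995, -1.718965608491831] [-0.073 -0.004 -0.061  0.002 -0.017  0.014 -0.02 ] [-0.26  0.72  0.77  1.77 -0.62  0.91 -0.94]
to [563.3, -277.7, 90.0, -1.609] inc dx,dy,dz,rz [0.486, -0.017, 0.295, -0.035]
```

It is still settling toward the commanded -200.7, so my tracked pose was right. I keep it and continue.

Call:
play_rows:
  increments:
    - {"dx": 0.3,"dy": 0.0,"dz": 0.1,"rx": 0.0,"ry": 0.0,"rz": -0.033,"jaw": 1.0}
    - {"dx": 0.517,"dy": -0.006,"dz": 0.3,"rx": 0.0,"ry": 0.0,"rz": -0.033,"jaw": 1.0}
    - {"dx": 0.517,"dy": -0.006,"dz": 0.45,"rx": 0.0,"ry": 0.0,"rz": -0.033,"jaw": 1.0}
    - {"dx": 0.517,"dy": -0.006,"dz": 0.53,"rx": 0.0,"ry": 0.0,"rz": -0.033,"jaw": 1.0}
    - {"dx": 0.517,"dy": -0.006,"dz": 0.53,"rx": 0.0,"ry": 0.0,"rz": -0.033,"jaw": 1.0}
    - {"dx": 0.517,"dy": -0.006,"dz": 0.53,"rx": 0.0,"ry": 0.0,"rz": -0.033,"jaw": 1.0}
    - {"dx": 0.517,"dy": -0.006,"dz": 0.53,"rx": 0.0,"ry": 0.0,"rz": -0.033,"jaw": 1.0}

```text
t: 9.65
tcp_pos: [564.3, -276.9, 56.1]
tcp_rot: [-0.694, 0.72, -0.001, 0.001]
ft_force: [0.9, -0.7, 0.5]
opening: 88.3
```

Run:
```python
from plan import *
json.dump([573.356,-200.731,134.45,-1.7122],open(F,"w"))
c=adv(.517,-.006,.53,-.033)
from h import *
s=arm.sense();print(s["t"],s["tcp_pos"],s["tcp_rot"])
im2=arm.get_image("side")[210:360,240:440,::-1]
cv2.imwrite("pics/a6.png",cv2.resize(im2,None,fx=4,fy=4,interpolation=2))
s=arm.sense();print(s["t"],s["tcp_pos"],s["tcp_rot"])
```

```text
cmd [563.318, -277.634, 54.95, -1.609]
9.65 [ 564.29370709 -276.93730709   56.06666609] [-6.94360265e-01  7.19627013e-01 -7.23939670e-04  5.10672032e-04]
9.7 [ 564.17563971 -277.21016233   56.1193904 ] [-6.94234464e-01  7.19748322e-01 -7.90951405e-04  4.86787862e-04]
```

View pics/a6.png

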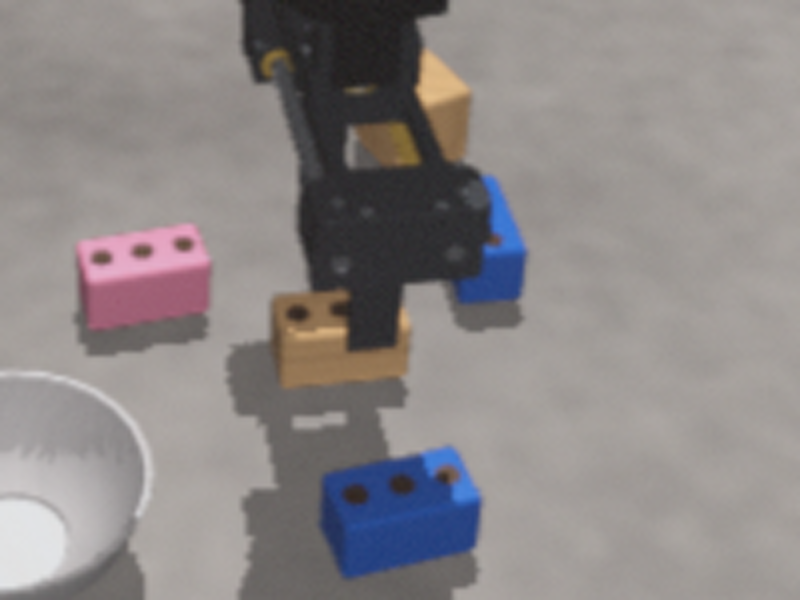

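The gripper straddles the wooden short bar, clear of the pink bar and both blue ones. I descend and grip.

Call:
play_rows:
  increments:
    - {"dx": 0.0,"dy": 0.0,"dz": 0.12,"rx": 0.0,"ry": 0.0,"rz": 0.0,"jaw": 1.0}
    - {"dx": 0.0,"dy": 0.0,"dz": 0.23,"rx": 0.0,"ry": 0.0,"rz": 0.0,"jaw": 1.0}
    - {"dx": 0.0,"dy": 0.0,"dz": 0.305,"rx": 0.0,"ry": 0.0,"rz": 0.0,"jaw": 1.0}
    - {"dx": 0.0,"dy": 0.0,"dz": 0.305,"rx": 0.0,"ry": 0.0,"rz": 0.0,"jaw": 1.0}
    - {"dx": 0.0,"dy": 0.0,"dz": 0.305,"rx": 0.0,"ry": 0.0,"rz": 0.0,"jaw": 0.0}
    - {"dx": 0.0,"dy": 0.0,"dz": 0.305,"rx": 0.0,"ry": 0.0,"rz": 0.0,"jaw": -0.6}
    - {"dx": 0.0,"dy": 0.0,"dz": 0.305,"rx": 0.0,"ry": 0.0,"rz": 0.0,"jaw": -1.0}
    - {"dx": 0.0,"dy": 0.0,"dz": 0.305,"rx": 0.0,"ry": 0.0,"rz": 0.0,"jaw": -1.0}
    - {"dx": 0.0,"dy": 0.0,"dz": 0.305,"rx": 0.0,"ry": 0.0,"rz": 0.0,"jaw": -1.0}
    - {"dx": 0.0,"dy": 0.0,"dz": 0.305,"rx": 0.0,"ry": 0.0,"rz": 0.0,"jaw": -1.0}
    - {"dx": 0.0,"dy": 0.0,"dz": 0.305,"rx": 0.0,"ry": 0.0,"rz": 0.0,"jaw": -1.0}
    - {"dx": 0.0,"dy": 0.0,"dz": 0.305,"rx": 0.0,"ry": 0.0,"rz": 0.0,"jaw": -1.0}
  newtons: 20

```text
t: 10.9
tcp_pos: [563.1, -277.8, 9.3]
tcp_rot: [-0.694, 0.72, -0.0, 0.0]
ft_force: [0.8, -0.6, 0.6]
opening: 31.7
```

Call:
play_rows:
  increments:
    - {"dx": 0.0,"dy": 0.0,"dz": -0.2,"rx": 0.0,"ry": 0.0,"rz": 0.0,"jaw": -1.0}
    - {"dx": 0.0,"dy": 0.0,"dz": -0.5,"rx": 0.0,"ry": 0.0,"rz": 0.0,"jaw": -1.0}
    - {"dx": 0.0,"dy": 0.0,"dz": -0.8,"rx": 0.0,"ry": 0.0,"rz": 0.0,"jaw": -1.0}
    - {"dx": 0.0,"dy": 0.0,"dz": -0.8,"rx": 0.0,"ry": 0.0,"rz": 0.0,"jaw": -1.0}
    - {"dx": 0.0,"dy": 0.0,"dz": -0.8,"rx": 0.0,"ry": 0.0,"rz": 0.0,"jaw": -1.0}

```text
t: 11.4
tcp_pos: [563.6, -277.8, 130.0]
tcp_rot: [-0.694, 0.72, -0.001, 0.001]
ft_force: [-0.1, 0.9, -1.0]
opening: 31.7
```

Run:
```python
from plan import *
adv(0,0,.305,0);c=adv(0,0,-.8,0)
chain(c,[[608.5,275,129,.035-np.pi/2]])
from h import *
im2=arm.get_image("side")[180:360,200:440,::-1]
cv2.imwrite("pics/a7.png",cv2.resize(im2,None,fx=3,fy=3,interpolation=2))
```

```text
cmd [563.318, -277.634, 9.2, -1.609]
cmd [563.318, -277.634, 129.2, -1.609]
to [608.5, 275.0, 129.0, -1.536] inc dx,dy,dz,rz [-3.693, -0.162, 0.001, -0.023]
```

View pics/a7.png

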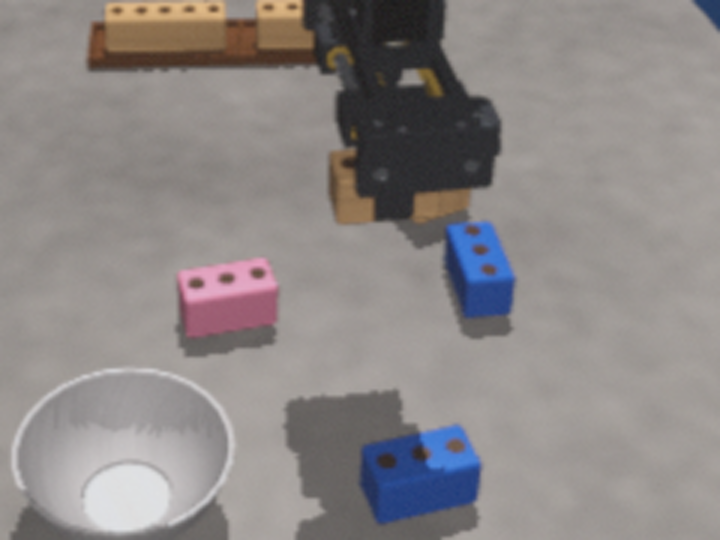

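The short bar is held level and nothing else has moved. I carry it over to the short tray.

Call:
play_rows:
  increments:
    - {"dx": -0.3,"dy": 0.0,"dz": 0.0,"rx": 0.0,"ry": 0.0,"rz": 0.0,"jaw": -1.0}
    - {"dx": -0.6,"dy": 0.0,"dz": 0.0,"rx": 0.0,"ry": 0.0,"rz": 0.0,"jaw": -1.0}
    - {"dx": -0.9,"dy": 0.0,"dz": 0.0,"rx": 0.0,"ry": 0.0,"rz": 0.0,"jaw": -1.0}
    - {"dx": -1.0,"dy": 0.0,"dz": 0.0,"rx": 0.0,"ry": 0.0,"rz": 0.0,"jaw": -1.0}

```text
t: 11.85
tcp_pos: [568.0, -121.4, 126.8]
tcp_rot: [-0.696, 0.718, 0.003, -0.0]
ft_force: [1.1, 0.5, 0.1]
opening: 31.8
```

Call:
play_rows:
  increments:
    - {"dx": -0.3,"dy": 0.0,"dz": 0.0,"rx": 0.0,"ry": 0.0,"rz": 0.0,"jaw": -1.0}
    - {"dx": -0.6,"dy": 0.0,"dz": 0.0,"rx": 0.0,"ry": 0.0,"rz": 0.0,"jaw": -1.0}
    - {"dx": -0.9,"dy": 0.0,"dz": 0.0,"rx": 0.0,"ry": 0.0,"rz": 0.0,"jaw": -1.0}
    - {"dx": -1.0,"dy": 0.0,"dz": 0.0,"rx": 0.0,"ry": 0.0,"rz": 0.0,"jaw": -1.0}

```text
t: 12.25
tcp_pos: [573.4, 27.8, 127.3]
tcp_rot: [-0.696, 0.718, 0.002, -0.0]
ft_force: [0.2, 0.5, -0.7]
opening: 32.3
```

Call:
play_rows:
  increments:
    - {"dx": -0.3,"dy": 0.0,"dz": 0.0,"rx": 0.0,"ry": 0.0,"rz": 0.0,"jaw": -1.0}
    - {"dx": -0.6,"dy": 0.0,"dz": 0.0,"rx": 0.0,"ry": 0.0,"rz": 0.0,"jaw": -1.0}
    - {"dx": -0.9,"dy": 0.0,"dz": 0.0,"rx": 0.0,"ry": 0.0,"rz": 0.0,"jaw": -1.0}
    - {"dx": -1.0,"dy": 0.0,"dz": 0.0,"rx": 0.0,"ry": 0.0,"rz": 0.0,"jaw": -1.0}

```text
t: 12.65
tcp_pos: [578.9, 177.3, 127.5]
tcp_rot: [-0.696, 0.718, 0.001, -0.0]
ft_force: [-0.2, -0.3, -0.6]
opening: 31.8
```

Call:
play_rows:
  increments:
    - {"dx": -0.3,"dy": -0.1,"dz": 0.0,"rx": 0.0,"ry": 0.0,"rz": -0.023,"jaw": -1.0}
    - {"dx": -0.6,"dy": -0.162,"dz": 0.0,"rx": 0.0,"ry": 0.0,"rz": -0.023,"jaw": -1.0}
    - {"dx": -0.693,"dy": -0.162,"dz": 0.0,"rx": 0.0,"ry": 0.0,"rz": -0.023,"jaw": -1.0}
    - {"dx": -0.693,"dy": -0.162,"dz": 0.2,"rx": 0.0,"ry": 0.0,"rz": -0.023,"jaw": -1.0}
    - {"dx": -0.693,"dy": -0.162,"dz": 0.4,"rx": 0.0,"ry": 0.0,"rz": -0.023,"jaw": -1.0}
    - {"dx": -0.693,"dy": -0.162,"dz": 0.55,"rx": 0.0,"ry": 0.0,"rz": -0.023,"jaw": -1.0}
    - {"dx": -0.693,"dy": -0.162,"dz": 0.6,"rx": 0.0,"ry": 0.0,"rz": -0.023,"jaw": -1.0}
    - {"dx": -0.693,"dy": -0.162,"dz": 0.6,"rx": 0.0,"ry": 0.0,"rz": -0.023,"jaw": -1.0}
    - {"dx": -0.693,"dy": -0.162,"dz": 0.6,"rx": 0.0,"ry": 0.0,"rz": -0.023,"jaw": -1.0}

```text
t: 13.55
tcp_pos: [608.9, 274.1, 40.1]
tcp_rot: [0.719, -0.695, 0.0, -0.0]
ft_force: [1.1, 0.9, 0.1]
opening: 31.9
```

Run:
```python
from plan import *
for i in range(3):adv(-1,0,0,0)
c=adv(-.693,-.162,.6,-.023)
from h import *
s=arm.sense();print(s["t"],s["tcp_pos"],s["tcp_rot"])
im2=arm.get_image("side")[110:210,200:400,::-1];im=arm.get_image("top")[120:270,120:280,::-1]
cv2.imwrite("pics/a8.png",cv2.resize(im2,None,fx=4,fy=4,interpolation=2))
cv2.imwrite("pics/a8t.png",cv2.resize(im,None,fx=4,fy=4,interpolation=2))
```

```text
cmd [568.976, -127.741, 129.2, -1.609]
cmd [574.634, 22.153, 129.2, -1.609]
cmd [580.293, 172.046, 129.2, -1.609]
cmd [608.497, 275.005, 39.2, -1.536]
13.55 [608.91040011 274.06308782  40.0831163 ] [ 7.18958635e-01 -6.95052611e-01  4.98153353e-04 -3.18363750e-04]
```

View pics/a8.png

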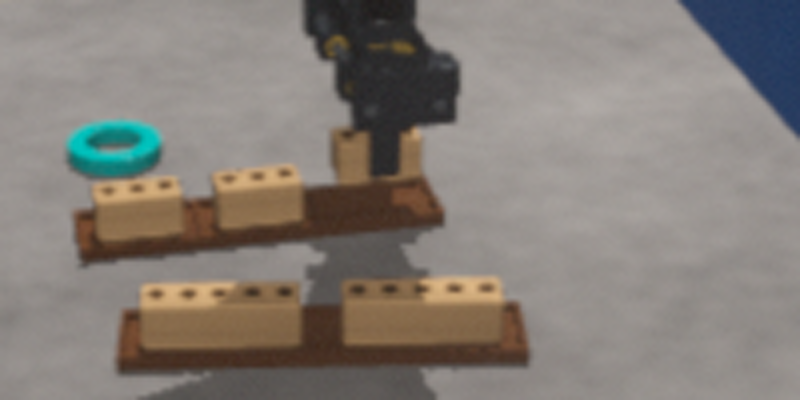

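View pics/a8t.png

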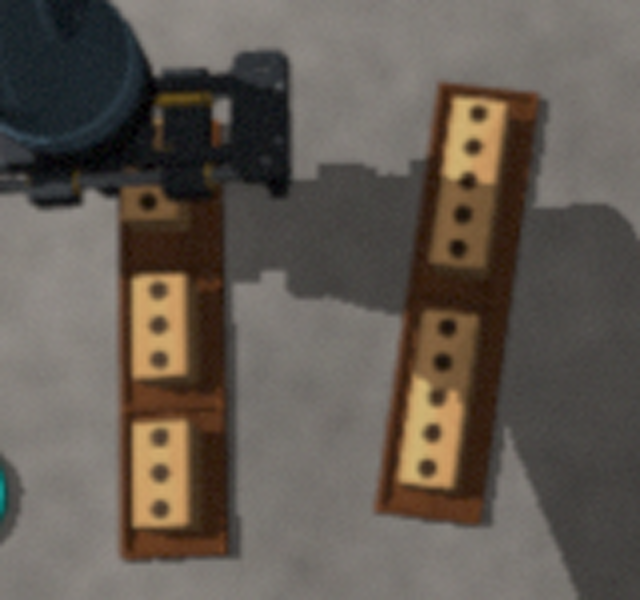

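Run:
```python
from h import *
def w(p,z,off): return px2w("top",np.array(p)/4-.4+off,z)[:,:2].mean(0).round(1)
o=np.array([120,120])
print("S1",w([(158,290),(158,325),(160,359)],37,o),"S2",w([(160,437),(160,473),(160,509)],37,o))
print("Lpat",w([(447,327),(442,362),(437,397),(432,432),(427,468)],37,o),"Lplaced",w([(479,113),(473,147),(468,180),(462,214),(458,248)],37,o))
```

```text
S1 [524.6 273.4] S2 [440.6 270. ]
Lpat [480.6 116.1] Lplaced [605.3  98.8]
```

The pattern bars' holes put the short slot at about (608.6,276.8), within 2 mm of the target. The long bar is within 0.5 mm of its slot centre. I lower the short bar.

Call:
play_rows:
  increments:
    - {"dx": -0.01,"dy": 0.0,"dz": 0.08,"rx": 0.0,"ry": 0.0,"rz": 0.0,"jaw": -1.0}
    - {"dx": -0.01,"dy": 0.0,"dz": 0.14,"rx": 0.0,"ry": 0.0,"rz": 0.0,"jaw": -1.0}
    - {"dx": -0.01,"dy": 0.0,"dz": 0.165,"rx": 0.0,"ry": 0.0,"rz": 0.0,"jaw": -1.0}
    - {"dx": -0.01,"dy": 0.0,"dz": 0.165,"rx": 0.0,"ry": 0.0,"rz": 0.0,"jaw": -1.0}
    - {"dx": -0.01,"dy": 0.0,"dz": 0.165,"rx": 0.0,"ry": 0.0,"rz": 0.0,"jaw": -1.0}
    - {"dx": -0.01,"dy": 0.0,"dz": 0.165,"rx": 0.0,"ry": 0.0,"rz": 0.0,"jaw": -1.0}

```text
t: 14.25
tcp_pos: [607.8, 276.4, 14.2]
tcp_rot: [0.719, -0.695, -0.0, 0.0]
ft_force: [-0.1, 0.5, -0.6]
opening: 31.7
```

Run:
```python
from plan import *
c=adv(-.01,0,.165,0)
from h import *
im2=arm.get_image("side")[110:210,200:400,::-1]
cv2.imwrite("pics/a9.png",cv2.resize(im2,None,fx=4,fy=4,interpolation=2))
```

```text
cmd [608.445, 276.504, 14.45, -1.536]
```

View pics/a9.png

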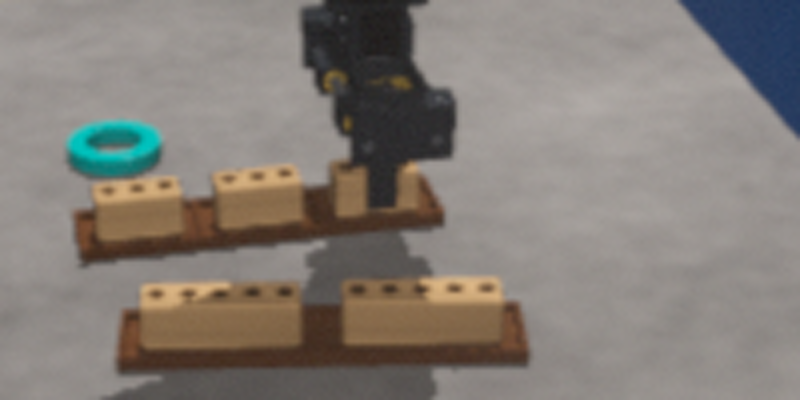

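Call:
play_rows:
  increments:
    - {"dx": 0.0,"dy": 0.0,"dz": 0.007,"rx": 0.0,"ry": 0.0,"rz": 0.0,"jaw": -1.0}
    - {"dx": 0.0,"dy": 0.0,"dz": 0.007,"rx": 0.0,"ry": 0.0,"rz": 0.0,"jaw": -1.0}
    - {"dx": 0.0,"dy": 0.0,"dz": 0.007,"rx": 0.0,"ry": 0.0,"rz": 0.0,"jaw": -0.2}
    - {"dx": 0.0,"dy": 0.0,"dz": 0.0,"rx": 0.0,"ry": 0.0,"rz": 0.0,"jaw": 0.2}
    - {"dx": 0.0,"dy": 0.0,"dz": 0.0,"rx": 0.0,"ry": 0.0,"rz": 0.0,"jaw": 0.6}
    - {"dx": 0.0,"dy": 0.0,"dz": 0.0,"rx": 0.0,"ry": 0.0,"rz": 0.0,"jaw": 0.8}
    - {"dx": 0.0,"dy": 0.0,"dz": 0.0,"rx": 0.0,"ry": 0.0,"rz": 0.0,"jaw": 0.8}
    - {"dx": 0.0,"dy": 0.0,"dz": -0.2,"rx": 0.0,"ry": 0.0,"rz": 0.0,"jaw": 0.8}
    - {"dx": 0.0,"dy": 0.0,"dz": -0.5,"rx": 0.0,"ry": 0.0,"rz": 0.0,"jaw": 0.8}
    - {"dx": 0.0,"dy": 0.0,"dz": -0.8,"rx": 0.0,"ry": 0.0,"rz": 0.0,"jaw": 0.8}
    - {"dx": 0.0,"dy": 0.0,"dz": -0.9,"rx": 0.0,"ry": 0.0,"rz": 0.0,"jaw": 0.8}
    - {"dx": 0.0,"dy": 0.0,"dz": -0.9,"rx": 0.0,"ry": 0.0,"rz": 0.0,"jaw": 0.8}

```text
t: 15.5
tcp_pos: [609.5, 276.9, 152.0]
tcp_rot: [0.719, -0.695, 0.001, -0.002]
ft_force: [0.3, -0.6, 0.1]
opening: 79.1
```

Call:
play_rows:
  increments:
    - {"dx": -0.3,"dy": 0.0,"dz": -0.2,"rx": 0.0,"ry": 0.0,"rz": 0.0,"jaw": 0.8}
    - {"dx": -0.6,"dy": 0.0,"dz": -0.3,"rx": 0.0,"ry": 0.0,"rz": 0.0,"jaw": 0.8}
    - {"dx": -0.9,"dy": 0.0,"dz": -0.3,"rx": 0.0,"ry": 0.0,"rz": 0.0,"jaw": 0.8}
    - {"dx": -0.9,"dy": 0.0,"dz": -0.3,"rx": 0.0,"ry": 0.0,"rz": 0.0,"jaw": 0.8}
    - {"dx": -0.9,"dy": 0.0,"dz": -0.3,"rx": 0.0,"ry": 0.0,"rz": 0.0,"jaw": 0.8}
    - {"dx": -0.9,"dy": 0.0,"dz": -0.3,"rx": 0.0,"ry": 0.0,"rz": 0.0,"jaw": 0.8}

```text
t: 16.1
tcp_pos: [603.2, 409.1, 192.7]
tcp_rot: [0.719, -0.695, 0.0, 0.002]
ft_force: [0.4, -0.3, 0.5]
opening: 79.3
```

Run:
```python
from h import *
s=arm.sense();print(s["t"],s["tcp_pos"])
a=arm.get_image("top")[...,::-1];b=arm.get_image("side")[...,::-1]
cv2.imwrite("pics/f_top.png",a);cv2.imwrite("pics/f_side.png",b)
cv2.imwrite("pics/f_sidec.png",cv2.resize(b[110:210,200:400],None,fx=4,fy=4,interpolation=2))
for n in("top","side"):
  for q in("block","bowl","teether"):
    print(n,q,[(np.round(d["box"]).tolist(),round(d["confidence"],2)) for d in arm.recognise(q,n)][:1])
```

```text
16.1 [603.15765765 409.05906863 192.6814384 ]
top block [([320.0, 138.0, 349.0, 163.0], 0.71)]
top bowl [([225.0, 142.0, 246.0, 190.0], 0.68)]
top teether [([88.0, 229.0, 124.0, 262.0], 0.84)]
side block [([328.0, 222.0, 360.0, 256.0], 0.63)]
side bowl [([205.0, 302.0, 278.0, 365.0], 0.81)]
side teether [([216.0, 143.0, 239.0, 152.0], 0.64)]
```

View pics/f_top.png

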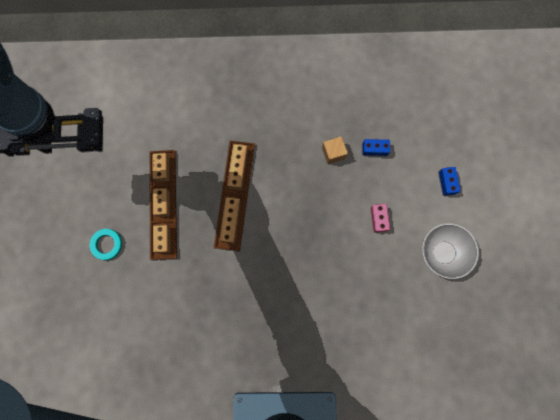

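View pics/f_sidec.png

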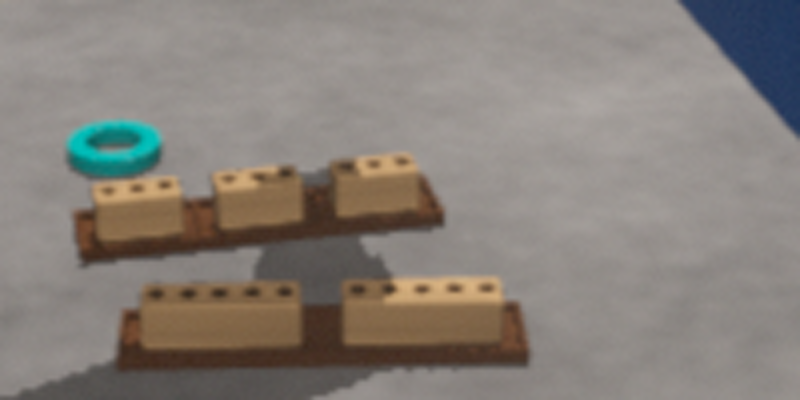

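Both bars lie flat and in line with their pattern bars. In the top picture the long bar is at (238,165) and the short bar at (159,165). The block (335,149), bowl (451,251), teether (105,245), blue bars and pink bar are where they started. The gripper is clear, so I hand in.

Run:
```python
from workcell import arm
print(arm.hand_in())
```

```text
the job is handed in; nothing more can be done
None
```

I laid the long bar in the empty slot of the long bars' tray, then the short bar in the empty slot of the short bars' tray. I handed the job in at about 17 s, with the gripper open and clear of everything.

- **Long bar:** its holes measured (605.3, 98.8), against a slot centre of (605.4, 98.5). I felt 12 N of contact as it reached the slot floor.
- **Short bar:** released at about (608, 276.5), against a slot centre of about (608.5, 276.8). No contact force showed as I lowered it, and I did not read the force at the last 1 mm. That it is on the floor rests on the last side view, where it sits level with its pattern bars.
- **Bystanders:** the block, bowl, teether and the blue and pink look-alikes are where they started in the last top picture.
- **Disagreement:** in that last top picture the recogniser labelled the placed long bar as the bowl (confidence 0.68). The picture itself and the side camera both show the bowl unmoved.

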